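# Uncover the detector cartridge

### The job

Make the detector head safe and open it: first push the shutter along its rails until it clicks into its middle stop, so that both light ports are dark. Then free the shield can from the collar of the detector cartridge that it covers and lift it off, without drawing the cartridge out of its socket. Set the can down gently, upright on its rim, in the large bay of the clear parts tray, and leave the shutter in the middle, the cartridge fully home and the other things where they are.

Things in the scene. Friction and masses are not known exactly. Their poses are not given: they have to be found in the camera images.
- detector_head: Fixed aluminium block, 150 x 112 mm, on a dark steel plate 196 x 140 mm on the bench. Origin at bench level, z up. The block's flat top (the deck) is 48 mm above the bench. At its -x end two rails 6 mm high, 32 mm apart inside, run along its y axis and guide the shutter; at its +x end stands the shield can.
- shutter_mid (a point): Fixed point midway between the rails on the top face of the shutter plate (steel, 31 x 52 mm), 51.5 mm above the bench; axes as the detector head's. In the middle stop the plate's upright push tab stands centred over it: 18 mm wide along x, 4 mm thick along y, rising 27 mm above this point. A toothed index strip along the plate's +x edge rises 7 mm above this point.
- shutter (a joint): Position (m) of the shutter along the detector head's +y axis: 0 at the middle stop (plate covers both ports), -0.018 and +0.018 at the end stops (one port open). Starts near -0.018. A spring roller plunger indexes it: it takes 4 to 5 N to push out of a stop; past half way (about 9 mm) it snaps by itself into the next stop. Pushed a further 9 mm it would go on to the far stop.
- can_seat (a point): Fixed point on the deck, 48 mm above the bench, on the upright axis of can and cartridge. The cartridge's collar has three slots 120 degrees apart that let the lugs pass straight up within about +-12 degrees. Their direction is hidden and differs each time: turned anticlockwise seen from above, rim on the deck, the can comes to the nearest slot after 25 to 75 degrees. It turns freely.
- shield_can: Loose aluminium can, mouth down, 55 mm in diameter, 42 mm tall, about 0.15 kg, starting with its rim on the deck. Origin at the centre of the rim, z up. Three lugs 120 degrees apart inside the rim sit under the collar of the cartridge, with 2 mm of play upward and 1.5 mm sideways. It must rise 13 mm for the lugs to be above the collar, 45 mm to clear the cartridge.
- cartridge (a joint): How far (m) the cartridge under the can has been drawn up out of its socket: 0 fully home. Friction alone holds it: it stays down against a pull of 12 N, a harder pull draws it up; more than 5 mm damages it. It is a round plug, 33 mm in diameter, its top 1 mm below the inside of the can's top, so pressing the can down to the deck presses it home. It does not turn.
- parts_tray: Loose clear open tray, 80 x 128 mm outside, walls 2 mm thick and 34 mm high, floor 2 mm thick; origin at the centre of its underside. A cross wall 26 mm high at y = +20 mm parts it into a small bay (+y) and a large one (-y).
- tray_bay (a point): Centre of the floor of the tray's large bay, which is 76 mm (tray x) by 81 mm (tray y) inside. Axes as the tray's.
- sample_vial: Bystander: capped vial, 27 mm in diameter, 66 mm tall, standing; origin under its centre.
- fuse_box: Bystander: small carton 44 x 62 x 30 mm; origin under its centre.
- tweezers: Bystander: tweezers lying flat, 117 mm long along their y, 10 mm high; origin under the centre.
- can_knob (a point): Middle of the black knurled knob on top of the can, on its axis, 54 mm above the rim. The knob is round, 30 mm in diameter, from 45 to 63 mm above the rim; the can's flat top is 42 mm above the rim.

How it is judged:
By the outcome, as a careful person would: the job done as asked, in the order asked, and still so for the second after the job is handed in, with the robot touching nothing.
It also fails if it takes over 69 s, if anything falls off the work surface, if the arm or the gripper's body presses on something with over 40 N, if the wrist force passes 120 N, or if a joint passes its speed limit or range.

### The arm

A 7-joint arm with a two-finger parallel gripper is mounted at the origin on a cart in front of the work surface, level with it; the furniture and walls round the work are solid. World frame = base frame: x ahead of the robot, y to its left, z up, the work surface at z = 0. Lengths are in m, angles in rad, forces in N, time in s.
With the tool pointing down it reaches from about 0.425 to 0.925 m from the base axis. Payload 6.8 kg.
Tool frame: the origin (TCP) lies at the very end of the fingers, on their centre line; the grasp point (between the pads) lies 19 mm behind it; y points along the fingers, x is the direction in which the jaws open and shut, and the axes are right-handed (so a half turn about y gives the same grasp; the last joint's range is limited). The gripper opens to 85 mm and grips with 20 to 120 N. Pads are 22 mm wide; open, the fingers measure 114 mm over their backs; the gripper's body (76 mm by 85 mm) begins 54 mm behind the grasp point. The pads swing forward as they close: fully open they stand 13 mm farther back than shut.
Start: joints at [1.068, 0.477, 0.022, 1.555, -0.011, 1.109, -0.083], TCP at [0.26, -0.623, 0.231] pointing down, gripper open.
Joint ranges: [-2.96, 2.96], [-0.34, 2.1], [-1.41, 1.46], [0.24, 2.44], [-1.37, 4.51], [0.17, 1.92], [-2.96, 2.96]. Speed limits (rad/s): [2.39, 2.39, 3.14, 3.14, 3.14, 3.14, 3.14].

### API

Orientations are given as a unit quaternion [w, x, y, z].
In Python, from station import bot, optics gives the robot as it stands. The module is installed in compiled form; this text tells all that it offers.
- The arm moves only by the shell command python3 -m handwheel 'ROWS' [FORCE]. ROWS is text: rows parted by semicolons, each of 5 numbers parted by spaces: the opening, from -1 (shut) to 1 (fully open), then the shift along the tool's x, y, z in m, then the turn about the tool's y in degrees. A call has exactly 10 rows; each row shifts and turns the commanded pose from where the row before left it, along the tool's axes as they then stand; what a row does not reach is not made up. A row lasts 1/12 s, in which the tool goes at most 41.7 mm and 7.16 degrees, less where a joint would pass 70% of its speed; a pose out of reach is approached as far as the arm can. A call with a gripper value outside its range is refused whole. The fingers move at their own pace and stop on an object; FORCE is the grip in N (left out, the last holds). Time passes only in rows, so rows that do not move let the fingers close, or fill a call up. It gives the time, the measured TCP pose, the force and the opening at its end, in the units of the state.
- bot.get_obs(): the state, without advancing time (a new reading comes with each control period).
- optics.read_camera(name): name is "scene" or "top"; returns a dict with "frame" (384x512x3 uint8, red, green, blue), "depth" (384x512 float32, m along the optical axis (not along the pixel's ray), 0 where there is no reading), "mtx" (3x3 intrinsics, pixels), "rvec" (rotation vector, rad) and "tvec" (3), from world to camera coordinates, as OpenCV has them. Camera axes: x right, y down, z forward; pixel columns grow to the right and rows downward; lengths in m; the calibration is good to about 2 mm. A picture is of the moment at which its call begins.
- bot.hand_in(): hands the job in, once; it reports no verdict.
The state is a dict: "t": time; "q": joint angles; "joint_vel": joint speeds; "joint_torque": joint torques, N m; "eef_pos": TCP position; "tool_rot": TCP orientation; "contact_force": force on the tool from outside, world axes, zero at the start; "torque": the same for the moment, N m; "gripper_width": opening from 0.0 (shut) to 1.0 (fully open).
Only numpy, scipy, OpenCV 4.12 (cv2) and the standard library are available. Lean on these libraries where they do the work, as an engineer would, in place of code of your own. Each camera call takes 0.05 s, during which the arm holds its last target. There are 200 camera calls.

## Working session

There is one attempt and no reset: what is moved stays moved. The work goes in short steps, Python scripts to look and compute and a shell command to move; the robot and the scene stay as the last step left them, time stands still between calls to the robot, and variables do not carry over. Pictures are saved under pics/ and viewed, and the job is handed in when it is done.

```bash
mkdir -p pics; cat > h.py <<'E'
import numpy as np,cv2
from station import bot,optics
def cam(n,save=None):
    c=optics.read_camera(n)
    if save: cv2.imwrite('pics/'+save,c['frame'][:,:,::-1])
    R=cv2.Rodrigues(np.array(c['rvec'],float))[0];t=np.array(c['tvec'],float).ravel()
    v,u=np.mgrid[0:384,0:512];K=np.array(c['mtx']);d=c['depth']
    P=np.stack([(u-K[0,2])*d/K[0,0],(v-K[1,2])*d/K[1,1],d],-1)
    c['W']=(P-t)@R; c['W'][d==0]=np.nan; c['C']=-R.T@t
    c['R']=R;c['t']=t
    return c
def proj(c,p):
    return cv2.projectPoints(np.array(p,float).reshape(-1,1,3),np.array(c['rvec'],float),np.array(c['tvec'],float),np.array(c['mtx'],float),None)[0].reshape(-1,2)
E
python3 - <<'E'
from h import *
for n in('scene','top'):
    c=cam(n,n+'0.png'); print(n,c['C'],c['R'][2])
    np.save(n+'0.npy',c['W'])
o=bot.get_obs();print(o)
E
```

```text
scene [-0.07387045 -0.98325744  0.52448961] [ 0.54971909  0.74422349 -0.37939467]
top [ 0.30190273 -0.16906619  1.69628852] [ 0.14451614  0.0038066  -0.98949512]
{'t': 0.1, 'q': array([ 1.06791581,  0.47771151,  0.02235771,  1.55629626, -0.01147275,
        1.10935029, -0.08307246]), 'joint_vel': array([-1.21820016e-03, -2.69999264e-03, -2.41878445e-04, -1.08492512e-03,
       -9.91327977e-05, -3.20533383e-03, -1.44985465e-04]), 'joint_torque': array([ 4.01970494e-03, -5.97762394e+01,  1.61338180e+00, -2.81957370e+01,
        1.27904001e-02,  4.98540496e-03,  1.98874363e-05]), 'eef_pos': array([ 0.25938392, -0.62261002,  0.23045102]), 'tool_rot': array([ 0.58863101, -0.58807965,  0.39273037, -0.39171254]), 'contact_force': array([ 0.53702195,  0.53472419, -0.54547136]), 'torque': array([ 0.01157276, -0.02632132, -0.00602211]), 'gripper_width': 0.996109834216441}
```

View pics/scene0.png

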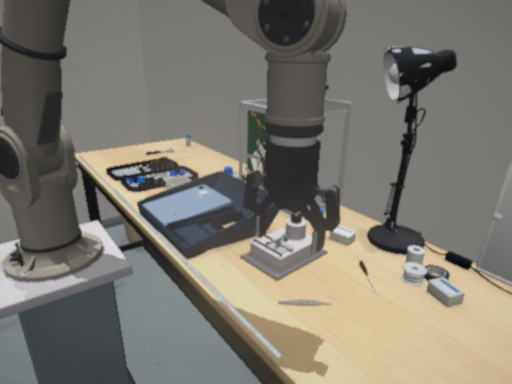

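View pics/top0.png

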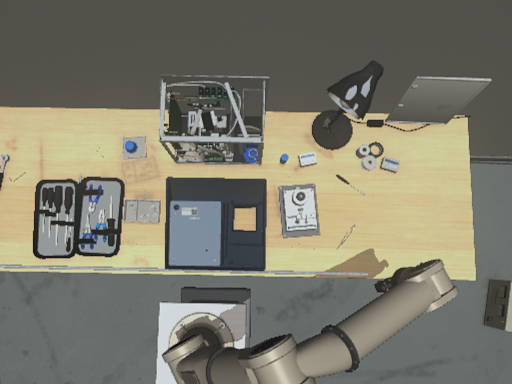

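```bash
python3 - <<'E'
from h import *
a=cv2.imread('pics/top0.png');W=np.load('top0.npy')
cv2.imwrite('pics/a1.png',cv2.resize(a[130:280,230:430],None,fx=4,fy=4,interpolation=cv2.INTER_CUBIC))
cv2.imwrite('pics/a2.png',cv2.resize(a[120:270,20:220],None,fx=4,fy=4,interpolation=cv2.INTER_CUBIC))
for u,v in[(299,196),(299,210),(285,158),(307,159),(134,147),(142,210),(245,218),(347,235),(390,165),(370,162),(330,200),(410,220)]:print(u,v,W[v,u].round(3))
E
```

```text
299 196 [ 0.537 -0.343  0.112]
299 210 [ 0.493 -0.349  0.061]
285 158 [ 0.685 -0.296  0.065]
307 159 [ 0.69  -0.382  0.033]
134 147 [0.724 0.274 0.034]
142 210 [ 0.489  0.239 -0.001]
245 218 [ 0.465 -0.152  0.001]
347 235 [ 0.409 -0.535  0.004]
390 165 [ 0.672 -0.693  0.036]
370 162 [ 0.686 -0.623  0.019]
330 200 [ 0.541 -0.474 -0.006]
410 220 [ 0.47  -0.774  0.   ]
```

View pics/a1.png

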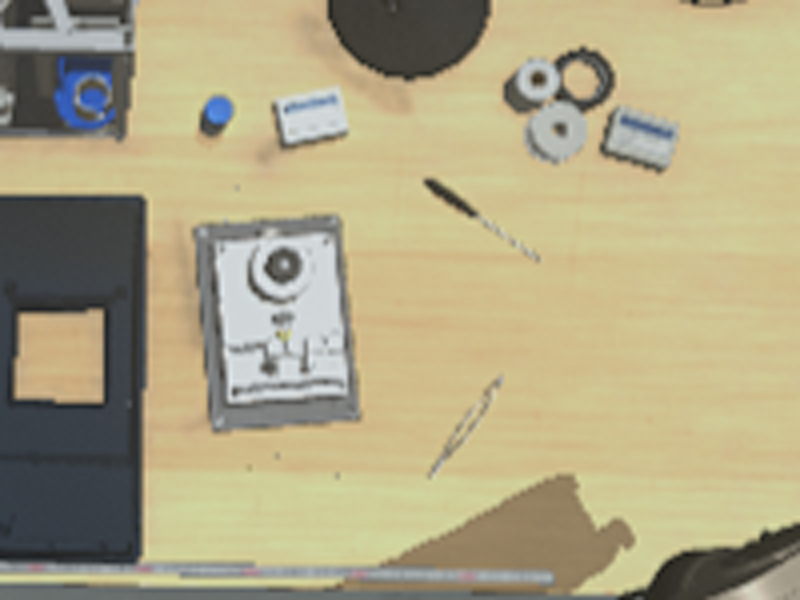

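View pics/a2.png

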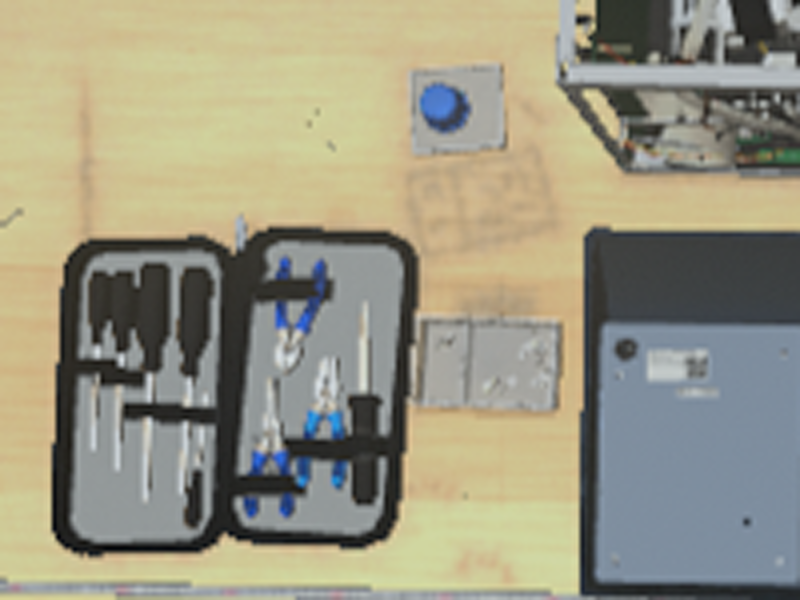

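```bash
python3 - <<'E'
from h import *
a=cv2.imread('pics/top0.png');W=np.load('top0.npy')
b=cv2.resize(a[130:230,115:170],None,fx=6,fy=6,interpolation=cv2.INTER_CUBIC)
z=W[130:230,115:170,2];hz=np.uint8(np.clip(np.nan_to_num(z,nan=-.03)*1000*4+60,0,255))
hz=cv2.applyColorMap(cv2.resize(hz,None,fx=6,fy=6,interpolation=cv2.INTER_NEAREST),2)
cv2.imwrite('pics/b1.png',np.hstack([b,hz]))
s=cv2.imread('pics/scene0.png')
cv2.imwrite('pics/b2.png',cv2.resize(s[125:225,75:205],None,fx=6,fy=6,interpolation=cv2.INTER_CUBIC))
E
```

```text
(no output)
```

View pics/b1.png

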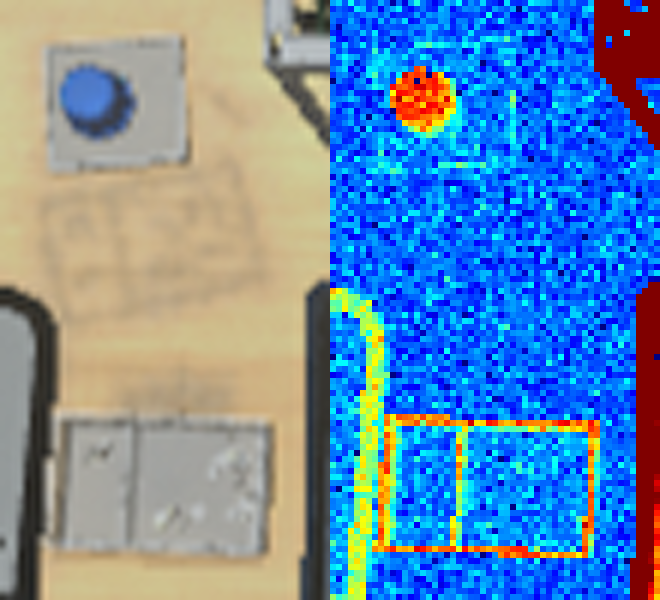

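View pics/b2.png

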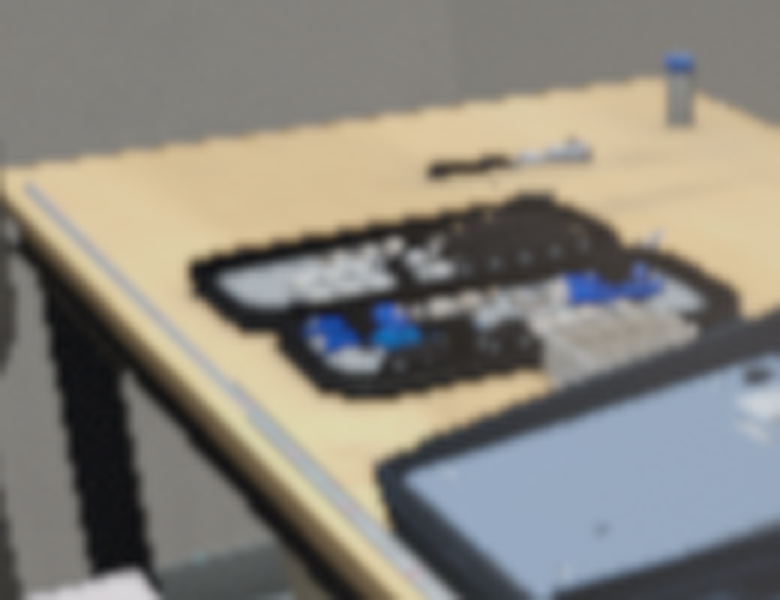

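```bash
python3 - <<'E'
from h import *
for k in range(1):
    Ws=[cam('top')['W'] for _ in range(8)]
    W=np.nanmedian(Ws,0);np.save('top.npy',W)
    z=W[...,2]
    roi=np.zeros(z.shape,bool);roi[180:245,275:325]=1
    bench=(np.abs(z)<.01)&(W[...,1]<-.4)&(W[...,1]>-.7)&(W[...,0]>.4)&(W[...,0]<.6)
    print('bench',np.median(z[bench]))
    def rect(m,n):
        p=W[m][:,:2];r=cv2.minAreaRect(np.float32(p)*1000);print(n,m.sum(),np.median(z[m]),p.mean(0).round(4),r)
    rect(roi&(z>.04),'block');rect(roi&(z>.01)&(z<.03),'plate?');rect(roi&(z>.001),'all')
    m=roi&(z>.1);rect(m,'knob')
    m=roi&(z>.084)&(z<.097);rect(m,'cantop')
    m=roi&(z>.064)&(z<.083);rect(m,'tab?');print(W[m].round(3))
    roi=np.zeros(z.shape,bool);roi[192:228,122:168]=1
    m=roi&(z>.02);rect(m,'tray');m2=m&(z>.028);rect(m2,'tray')
E
```

```text
bench -5.876655675329578e-05
block 1235 0.04897205444982297 [ 0.495  -0.3527] ((499.84381103515625, -353.6656799316406), (155.78611755371094, 111.89476013183594), 5.499756813049316)
plate? 105 0.011198659660061672 [ 0.4744 -0.343 ] ((496.0029296875, -353.7250671386719), (193.06480407714844, 137.36209106445312), 5.2456374168396)
all 2225 0.0459554952834375 [ 0.491  -0.3517] ((493.27734375, -358.14111328125), (244.57313537597656, 186.68568420410156), 0.6279133558273315)
knob 60 0.11058020273554045 [ 0.5357 -0.3503] ((535.6652221679688, -350.7218933105469), (27.690290451049805, 28.013578414916992), 46.938411712646484)
cantop 121 0.08995878897087983 [ 0.5354 -0.3482] ((536.585205078125, -349.2823181152344), (50.232566833496094, 51.53009033203125), 89.71233367919922)
tab? 19 0.0744848523179446 [ 0.4897 -0.3559] ((494.3117980957031, -364.514404296875), (96.54259490966797, 32.040008544921875), 32.83638000488281)
[[ 0.526 -0.325  0.082]
 [ 0.525 -0.326  0.067]
 [ 0.52  -0.329  0.076]
 [ 0.516 -0.333  0.074]
 [ 0.517 -0.369  0.076]
 [ 0.513 -0.337  0.071]
 [ 0.512 -0.339  0.081]
 [ 0.51  -0.344  0.07 ]
 [ 0.51  -0.348  0.069]
 [ 0.51  -0.351  0.073]
 [ 0.51  -0.355  0.069]
 [ 0.462 -0.376  0.079]
 [ 0.459 -0.373  0.07 ]
 [ 0.459 -0.376  0.078]
 [ 0.456 -0.374  0.065]
 [ 0.455 -0.376  0.078]
 [ 0.451 -0.376  0.079]
 [ 0.448 -0.376  0.081]
 [ 0.445 -0.377  0.067]]
tray 277 0.03364947953778728 [0.4861 0.2155] ((486.5879821777344, 221.01715087890625), (186.7488250732422, 125.785888671875), 88.14502716064453)
tray 224 0.03447737327138499 [0.4826 0.2023] ((482.763916015625, 217.20718383789062), (125.66796875, 174.3765869140625), 0.6992698311805725)
```

```bash
cat >> h.py <<'E'
from scipy.spatial.transform import Rotation as Ro
def st():
    o=bot.get_obs();q=o['tool_rot'];R=Ro.from_quat([q[1],q[2],q[3],q[0]]).as_matrix()
    yaw=np.degrees(np.arctan2(R[1,0],R[0,0]))
    print('t',round(o['t'],2),'p',o['eef_pos'].round(4),'yaw(toolx)',yaw.round(2),'ydir',R[:,1].round(3),'F',o['contact_force'].round(2),'M',o['torque'].round(2),'w',round(o['gripper_width'],3),'q7',o['q'][6].round(2))
    return o,R,yaw
def go(p):
    o,R,y=st();print('-> tool shift mm',(R.T@(np.array(p)-o['eef_pos'])*1000).round(1))
E
python3 - <<'E'
from h import *
W=np.load('top.npy');z=W[...,2]
st()
m=np.zeros(z.shape,bool);m[197:225,125:162]=1
m&=(z>.026)
p=W[m][:,:2]
print('tray',cv2.minAreaRect(np.float32(p)*1000))
d=np.zeros(z.shape,bool);d[203:219,133:141]=1;d&=(z>.018);print('divider',W[d].mean(0))
bl=(W[...,1]>-.3)&(W[...,1]<.3)&(W[...,0]>.25)&(W[...,0]<.65);print('max h between',np.nanmax(z[bl]),np.nanpercentile(z[bl],99))
E
python3 - <<'E'
from h import *
go([0.4555,-0.400,0.15])
E
```

```text
t 0.5 p [ 0.2596 -0.6231  0.2312] yaw(toolx) -67.38 ydir [-0.  0. -1.] F [0.61 0.38 0.27] M [-0.01 -0.01  0.04] w 1.0 q7 -0.08
tray ((482.6134948730469, 233.56234741210938), (128.8777313232422, 84.25958251953125), 88.86968231201172)
divider [0.48179942 0.25560492 0.02460726]
max h between 0.09730286570146007 0.08735870700087628
t 0.5 p [ 0.2596 -0.6231  0.2312] yaw(toolx) -67.38 ydir [-0.  0. -1.] F [0.61 0.38 0.27] M [-0.01 -0.01  0.04] w 1.0 q7 -0.08
-> tool shift mm [-130.6   81.3  266.7]
```

```bash
python3 -m handwheel '0 -.0171 .009 .0305 0;0 -.0171 .009 .0305 0;0 -.0171 .009 .0305 0;0 -.0171 .009 .0305 0;0 -.0171 .009 .0305 0;0 -.0171 .009 .0305 0;0 -.0171 .009 .0305 0;0 -.0171 .009 .0305 0;0 -.0171 .009 .0305 0;0 0 0 0 0'
python3 -m handwheel '0 0 0 0 4.3;0 0 0 0 4.4;0 0 0 0 4.3;0 0 0 0 4.3;0 0 0 0 0;0 0 0 0 0;0 0 0 0 0;0 0 0 0 0;0 0 0 0 0;0 0 0 0 0'
python3 - <<'E'
from h import *
go([.454,-.3755,.064]);c=cam('scene','s1.png')
p=proj(c,[.454,-.3755,.078]);print(p);u,v=p[0].astype(int)
a=cv2.imread('pics/s1.png')[v-70:v+50,u-70:u+80];cv2.imwrite('pics/s1c.png',cv2.resize(a,None,fx=5,fy=5,interpolation=2))
E
```

```text
t: 1.33
eef_pos: [0.459, -0.367, 0.1488]
tool_rot: [0.592, -0.589, 0.39, -0.388]
contact_force: [1.7, 1.0, 0.6]
gripper_width: 0.501
t: 2.17
eef_pos: [0.4538, -0.3755, 0.1503]
tool_rot: [0.523, -0.523, 0.476, -0.476]
contact_force: [0.2, -0.6, 0.5]
gripper_width: 0.499
t 2.17 p [ 0.4538 -0.3755  0.1503] yaw(toolx) -84.65 ydir [ 0.  0. -1.] F [ 0.19 -0.55  0.49] M [0.01 0.04 0.03] w 0.499 q7 -0.89
-> tool shift mm [-0.  86.3  0.2]
[[278.11209232 238.61330063]]
```

View pics/s1c.png

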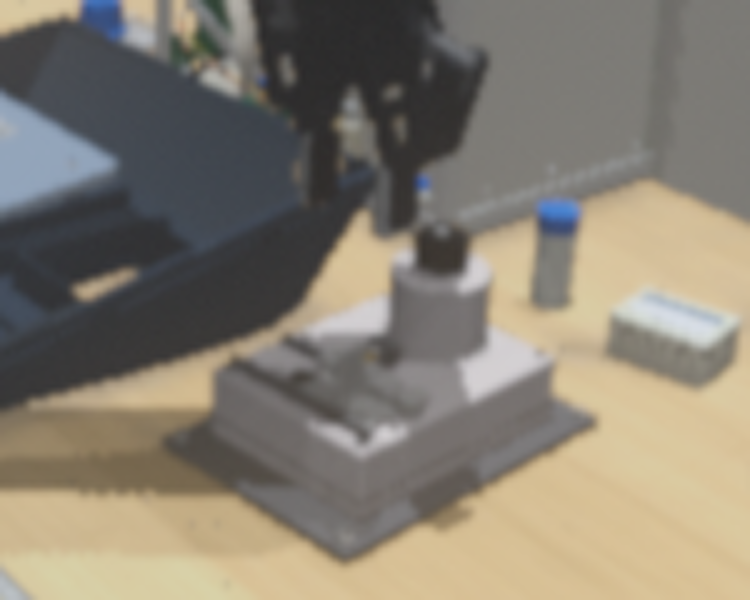

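```bash
python3 -m handwheel '0 0 .012 0 0;0 0 .012 0 0;0 0 .012 0 0;0 0 .012 0 0;0 0 .012 0 0;0 0 .012 0 0;0 0 .01 0 0;0 0 .004 0 0;0 0 0 0 0;0 0 0 0 0'
python3 - <<'E'
from h import *
st();c=cam('scene','s2.png')
a=cv2.imread('pics/s2.png')[170:290,210:360];cv2.imwrite('pics/s2c.png',cv2.resize(a,None,fx=5,fy=5,interpolation=2))
E
```

```text
t: 3.05
eef_pos: [0.4539, -0.3755, 0.0642]
tool_rot: [-0.523, 0.523, -0.476, 0.476]
contact_force: [-0.3, 0.4, -0.6]
gripper_width: 0.497
t 3.05 p [ 0.4539 -0.3755  0.0642] yaw(toolx) -84.68 ydir [-0.  0. -1.] F [-0.34  0.39 -0.61] M [ 0.02  0.06 -0.  ] w 0.497 q7 -0.9
```

View pics/s2c.png

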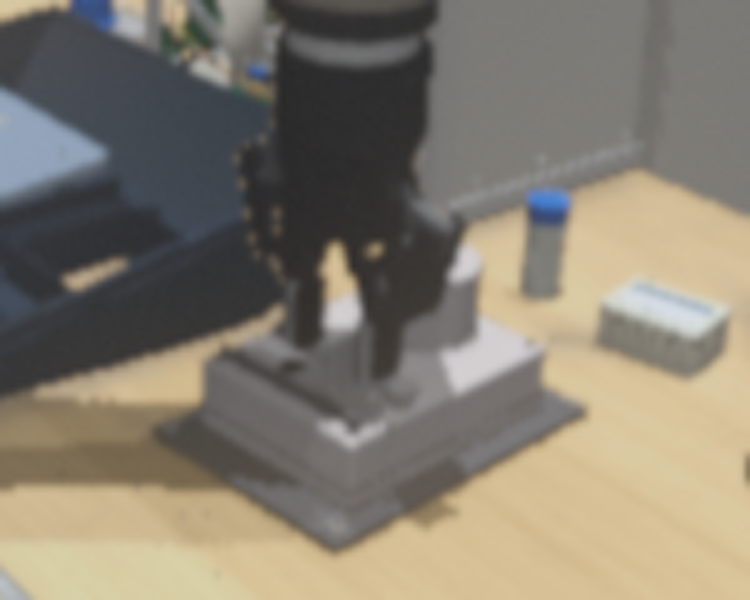

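The tab (crop ~(345,345)) stands between the open fingers. I'll close on it gently.

```bash
python3 -m handwheel '-1 0 0 0 0;-1 0 0 0 0;-1 0 0 0 0;-1 0 0 0 0;-1 0 0 0 0;-1 0 0 0 0;-1 0 0 0 0;-1 0 0 0 0;-1 0 0 0 0;-1 0 0 0 0' 20; python3 -c "
from h import *
st()"
```

```text
t: 3.93
eef_pos: [0.4541, -0.3751, 0.0649]
tool_rot: [0.523, -0.523, 0.476, -0.476]
contact_force: [-0.9, 3.8, 6.0]
gripper_width: 0.038
t 3.93 p [ 0.4541 -0.3751  0.0649] yaw(toolx) -84.65 ydir [ 0.  0. -1.] F [-0.89  3.84  5.99] M [0.62 0.3  0.08] w 0.038 q7 -0.9
```

```bash
python3 -m handwheel '-1 -.002 0 0 0;-1 -.002 0 0 0;-1 -.002 0 0 0;-1 -.002 0 0 0;-1 -.002 0 0 0;-1 -.002 0 0 0;-1 -.002 0 0 0;-1 -.002 0 0 0;-1 -.0015 0 0 0;-1 0 0 0 0'; python3 -c "
from h import *
st()"
```

```text
t: 4.77
eef_pos: [0.4523, -0.3567, 0.0648]
tool_rot: [0.523, -0.523, 0.476, -0.476]
contact_force: [-2.3, 0.8, 8.3]
gripper_width: 0.036
t 4.77 p [ 0.4523 -0.3567  0.0648] yaw(toolx) -84.63 ydir [-0.     0.001 -1.   ] F [-2.32  0.78  8.27] M [0.28 0.3  0.06] w 0.036 q7 -0.92
```

```bash
python3 -m handwheel '0 0 0 0 0;0 0 0 0 0;0 0 0 0 0;0 0 0 0 0;0 0 0 0 0;0 0 -.006 0 0;0 0 -.02 0 0;0 0 -.025 0 0;0 0 -.025 0 0;0 0 -.01 0 0'
python3 -m handwheel '0 0 -.02 0 0;0 0 -.03 0 0;0 0 -.03 0 0;0 0 -.03 0 0;0 0 -.03 0 0;0 0 0 -.03 0;0 0 0 -.03 0;0 0 0 -.03 0;0 0 0 -.03 0;0 0 0 0 0'
python3 - <<'E'
from h import *
st();c=cam('scene','s3.png');t=cam('top','t3.png')
a=cv2.imread('pics/s3.png')[190:290,230:350];b=cv2.imread('pics/t3.png')[175:245,270:330]
cv2.imwrite('pics/s3c.png',np.hstack([cv2.resize(a,(420,350),interpolation=2),cv2.resize(b,(300,350),interpolation=2)]))
W=t['W'];z=W[...,2];m=np.zeros(z.shape,bool);m[205:235,280:325]=1;m&=(z>.065)&(z<.09);print(W[m].round(3))
E
```

```text
t: 5.6
eef_pos: [0.4536, -0.3591, 0.1539]
tool_rot: [0.523, -0.522, 0.475, -0.478]
contact_force: [0.1, -0.1, 0.3]
gripper_width: 0.5
t: 6.43
eef_pos: [0.3264, -0.3705, 0.2901]
tool_rot: [-0.52, 0.522, -0.479, 0.477]
contact_force: [0.0, 0.4, 0.7]
gripper_width: 0.5
t 6.43 p [ 0.3264 -0.3705  0.2901] yaw(toolx) -85.08 ydir [-0.003  0.    -1.   ] F [0.02 0.44 0.71] M [-0.01  0.04  0.01] w 0.5 q7 -0.76
[[ 0.51  -0.348  0.071]
 [ 0.51  -0.351  0.071]
 [ 0.51  -0.355  0.07 ]
 [ 0.496 -0.359  0.065]
 [ 0.492 -0.345  0.067]
 [ 0.492 -0.352  0.07 ]
 [ 0.492 -0.359  0.065]
 [ 0.473 -0.327  0.067]
 [ 0.474 -0.352  0.066]
 [ 0.467 -0.349  0.065]
 [ 0.463 -0.367  0.066]
 [ 0.459 -0.356  0.068]
 [ 0.458 -0.357  0.084]
 [ 0.455 -0.358  0.08 ]
 [ 0.452 -0.359  0.073]
 [ 0.447 -0.358  0.079]
 [ 0.444 -0.358  0.076]]
```

View pics/s3c.png

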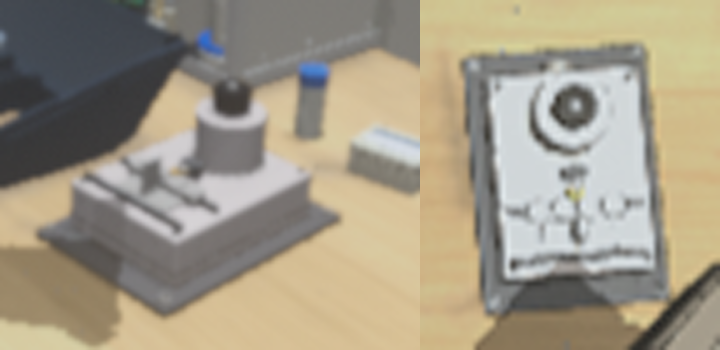

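```bash
python3 - <<'E'
from h import *
go([.5357,-.3505,.16])
E
```

```text
t 6.53 p [ 0.3316 -0.3694  0.2905] yaw(toolx) -84.82 ydir [ 0. -0. -1.] F [ 1.96  0.47 -0.41] M [ 0.02 -0.03 -0.01] w 0.498 q7 -0.76
-> tool shift mm [ -0.4 130.5 205. ]
```

```bash
python3 -m handwheel '0 0 .016 .0256 0;0 0 .016 .0256 0;0 0 .016 .0256 0;0 0 .016 .0256 0;0 0 .016 .0256 0;0 0 .016 .0256 0;0 0 .016 .0257 0;0 0 .0185 .0257 0;0 0 0 0 0;0 0 0 0 0'
python3 - <<'E'
from h import *
go([.5357,-.3505,.093]);c=cam('scene','s4.png')
a=cv2.imread('pics/s4.png')[170:270,240:360];cv2.imwrite('pics/s4c.png',cv2.resize(a,None,fx=5,fy=5,interpolation=2))
E
```

```text
t: 7.37
eef_pos: [0.5385, -0.3477, 0.1576]
tool_rot: [0.524, -0.523, 0.476, -0.474]
contact_force: [0.1, -0.4, 0.2]
gripper_width: 0.5
t 7.37 p [ 0.5385 -0.3477  0.1576] yaw(toolx) -84.45 ydir [-0.002  0.003 -1.   ] F [ 0.05 -0.42  0.16] M [-0.    0.05  0.04] w 0.5 q7 -1.0
-> tool shift mm [ 2.7 64.6 -2.9]
```

View pics/s4c.png

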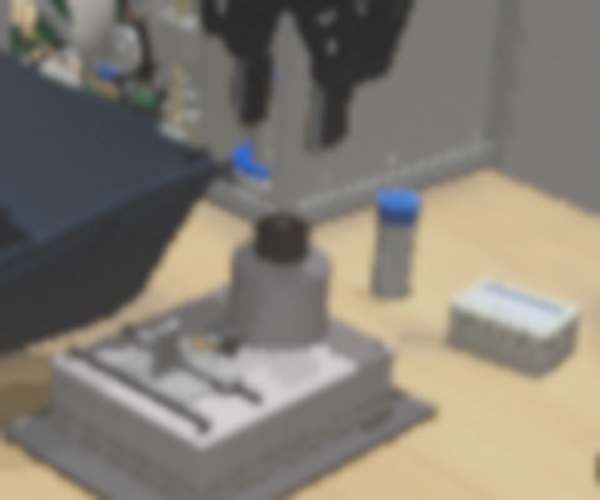

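```bash
python3 -m handwheel '0 0 0 0 0;0 0 0 0 0;0 0 .01 0 0;0 0 .01 0 0;0 0 .01 0 0;0 0 .01 0 0;0 0 .005 0 0;0 0 0 0 0;0 0 0 0 0;0 0 0 0 0'
python3 -c "
from h import *
go([.5357,-.3505,.093])"
```

```text
t: 8.25
eef_pos: [0.5371, -0.3503, 0.1151]
tool_rot: [0.523, -0.523, 0.476, -0.476]
contact_force: [-0.1, -0.1, -0.2]
gripper_width: 0.501
t 8.25 p [ 0.5371 -0.3503  0.1151] yaw(toolx) -84.68 ydir [ 0.001 -0.    -1.   ] F [-0.15 -0.14 -0.16] M [-0.05 -0.02  0.01] w 0.501 q7 -1.0
-> tool shift mm [ 0.  22.1 -1.4]
```

```bash
python3 -m handwheel '0 0 .005 -.001 0;0 0 .005 0 0;0 0 .005 0 0;0 0 .004 0 0;0 0 .003 0 0;0 0 0 0 0;-1 0 0 0 0;-1 0 0 0 0;-1 0 0 0 0;-1 0 0 0 0' 30
python3 -m handwheel '-1 0 0 0 0;-1 0 0 0 0;-1 0 0 0 0;-1 0 0 0 0;-1 0 0 0 0;-1 0 0 0 0;-1 0 0 0 0;-1 0 0 0 0;-1 0 0 0 0;-1 0 0 0 0' 
python3 - <<'E'
from h import *
go([.5357,-.3505,.093]);c=cam('scene','s5.png')
a=cv2.imread('pics/s5.png')[170:270,240:360];cv2.imwrite('pics/s5c.png',cv2.resize(a,None,fx=5,fy=5,interpolation=2))
E
```

```text
t: 9.08
eef_pos: [0.5358, -0.3503, 0.0929]
tool_rot: [-0.523, 0.523, -0.476, 0.476]
contact_force: [-0.4, 0.5, -1.9]
gripper_width: 0.322
t: 9.92
eef_pos: [0.5358, -0.3503, 0.0928]
tool_rot: [0.523, -0.523, 0.476, -0.476]
contact_force: [-0.3, -0.0, -1.5]
gripper_width: 0.321
t 9.92 p [ 0.5358 -0.3503  0.0928] yaw(toolx) -84.68 ydir [ 0. -0. -1.] F [-0.33 -0.02 -1.49] M [-0.03 -0.03 -0.02] w 0.321 q7 -1.0
-> tool shift mm [ 0.2 -0.2 -0.2]
```

View pics/s5c.png

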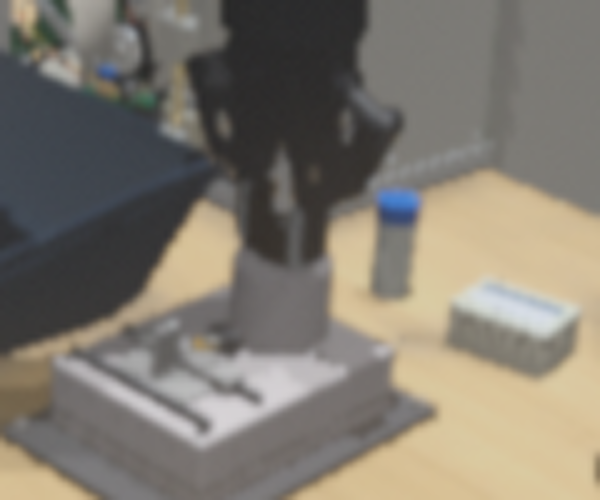

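```bash
python3 -m handwheel '-1 0 0 0 -4;-1 0 0 0 -4;-1 0 0 0 -4;-1 0 0 0 -4;-1 0 0 0 -4;-1 0 0 0 -4;-1 0 0 0 -4;-1 0 0 0 -4;-1 0 0 0 0;-1 0 0 0 0'
python3 -c "
from h import *
go([.5357,-.3505,.093])"
python3 -m handwheel '-1 0 -.0005 0 0;-1 0 -.0005 0 0;-1 0 -.0005 0 0;-1 0 -.0005 0 0;-1 0 -.0005 0 0;-1 0 -.0005 0 0;-1 0 0 0 0;-1 0 0 0 0;-1 0 0 0 0;-1 0 0 0 0'
python3 -c "
from h import *
go([.5357,-.3505,.093])"
```

```text
t: 10.8
eef_pos: [0.5358, -0.3503, 0.0928]
tool_rot: [0.633, -0.633, 0.314, -0.314]
contact_force: [-0.4, 1.2, -1.0]
gripper_width: 0.319
t 10.8 p [ 0.5358 -0.3503  0.0928] yaw(toolx) -52.81 ydir [ 0.  0. -1.] F [-0.36  1.18 -0.97] M [ 0.   -0.02  0.01] w 0.319 q7 -0.53
-> tool shift mm [ 0.1 -0.2 -0.2]
t: 11.63
eef_pos: [0.5356, -0.3501, 0.0951]
tool_rot: [0.634, -0.634, 0.314, -0.313]
contact_force: [2.4, -2.1, -14.0]
gripper_width: 0.318
t 11.63 p [ 0.5356 -0.3501  0.0951] yaw(toolx) -52.68 ydir [-0.001  0.    -1.   ] F [  2.37  -2.09 -13.98] M [-0.58 -0.76  0.02] w 0.318 q7 -0.53
-> tool shift mm [ 0.4  2.1 -0.1]
```

```bash
python3 -m handwheel '-1 0 .001 0 0;-1 0 .001 0 0;-1 0 .001 0 0;-1 0 .0005 0 0;-1 0 0 0 0;-1 0 0 0 0;-1 0 0 0 0;-1 0 0 0 0;-1 0 0 0 0;-1 0 0 0 0'
python3 -c "
from h import *
go([.5357,-.3505,.093])"
```

```text
t: 12.47
eef_pos: [0.5361, -0.3503, 0.0927]
tool_rot: [0.634, -0.634, 0.314, -0.314]
contact_force: [-0.7, 0.4, 2.8]
gripper_width: 0.325
t 12.47 p [ 0.5361 -0.3503  0.0927] yaw(toolx) -52.68 ydir [ 0.001 -0.    -1.   ] F [-0.71  0.42  2.8 ] M [0.11 0.09 0.  ] w 0.325 q7 -0.53
-> tool shift mm [-0.1 -0.3 -0.4]
```

```bash
python3 -m handwheel '-1 0 .0006 0 0;-1 0 0 0 0;-1 0 -.0008 0 0;-1 0 0 0 -3;-1 0 0 0 -3;-1 0 0 0 -4;-1 0 0 0 -4;-1 0 0 0 -4;-1 0 0 0 0;-1 0 0 0 0' 40
python3 -c "
from h import *
st()"
python3 -m handwheel '-1 0 -.0005 0 0;-1 0 -.0005 0 0;-1 0 -.0005 0 0;-1 0 -.0005 0 0;-1 0 -.0003 0 0;-1 0 0 0 0;-1 0 0 0 0;-1 0 0 0 0;-1 0 0 0 0;-1 0 0 0 0'
python3 -c "
from h import *
st()"
```

```text
t: 13.3
eef_pos: [0.5361, -0.3507, 0.0927]
tool_rot: [-0.675, 0.675, -0.211, 0.212]
contact_force: [-0.6, 0.8, 2.6]
gripper_width: 0.317
t 13.3 p [ 0.5361 -0.3507  0.0927] yaw(toolx) -34.82 ydir [ 0.001 -0.    -1.   ] F [-0.57  0.77  2.63] M [-0.28 -0.12 -0.04] w 0.317 q7 -0.26
t: 14.13
eef_pos: [0.5359, -0.3501, 0.0948]
tool_rot: [0.675, -0.675, 0.211, -0.211]
contact_force: [-0.3, -0.6, -1.2]
gripper_width: 0.32
t 14.13 p [ 0.5359 -0.3501  0.0948] yaw(toolx) -34.68 ydir [-0.  0. -1.] F [-0.34 -0.57 -1.24] M [-0.02 -0.19  0.04] w 0.32 q7 -0.26
```

```bash
python3 -m handwheel '-1 0 -.0003 0 0;-1 0 -.0003 0 0;-1 0 0 0 0;-1 0 0 0 0;-1 0 0 0 0;-1 0 0 0 0;-1 0 0 0 0;-1 0 0 0 0;-1 0 0 0 0;-1 0 0 0 0' 40
python3 -c "
from h import *
st()"
```

```text
t: 14.97
eef_pos: [0.5357, -0.3503, 0.0953]
tool_rot: [-0.675, 0.675, -0.211, 0.211]
contact_force: [0.7, -1.9, -3.8]
gripper_width: 0.315
t 14.97 p [ 0.5357 -0.3503  0.0953] yaw(toolx) -34.68 ydir [-0.  0. -1.] F [ 0.71 -1.9  -3.8 ] M [-0.21 -0.22  0.02] w 0.315 q7 -0.26
```

```bash
python3 -m handwheel '-1 0 -.0004 0 0;-1 0 0 0 0;-1 0 0 0 0;-1 0 0 0 0;-1 0 0 0 0;-1 0 0 0 0;-1 0 0 0 0;-1 0 0 0 0;-1 0 0 0 0;-1 0 0 0 0' 40
python3 -c "
from h import *
st()"
```

```text
t: 15.8
eef_pos: [0.5356, -0.3503, 0.0957]
tool_rot: [-0.675, 0.675, -0.211, 0.211]
contact_force: [0.4, -2.8, -7.7]
gripper_width: 0.317
t 15.8 p [ 0.5356 -0.3503  0.0957] yaw(toolx) -34.69 ydir [-0.  0. -1.] F [ 0.4  -2.78 -7.74] M [-0.48 -0.28 -0.01] w 0.317 q7 -0.26
```

```bash
python3 -m handwheel '-1 0 .001 0 0;-1 0 .001 0 0;-1 0 .0006 0 0;-1 0 0 0 -3;-1 0 0 0 -3;-1 0 0 0 -4;-1 0 0 0 -4;-1 0 0 0 -3;-1 0 0 0 0;-1 0 0 0 0' 40
python3 -c "
from h import *
st()"
python3 -m handwheel '-1 0 -.0005 0 0;-1 0 -.0005 0 0;-1 0 -.0005 0 0;-1 0 -.0005 0 0;-1 0 -.0003 0 0;-1 0 -.0003 0 0;-1 0 0 0 0;-1 0 0 0 0;-1 0 0 0 0;-1 0 0 0 0'
python3 -c "
from h import *
st()"
```

```text
t: 16.63
eef_pos: [0.5367, -0.3504, 0.0939]
tool_rot: [-0.699, 0.699, -0.109, 0.11]
contact_force: [1.0, -0.7, -0.6]
gripper_width: 0.318
t 16.63 p [ 0.5367 -0.3504  0.0939] yaw(toolx) -17.77 ydir [ 0.002 -0.    -1.   ] F [ 1.02 -0.69 -0.6 ] M [-0.19 -0.28 -0.  ] w 0.318 q7 -0.01
t: 17.47
eef_pos: [0.5364, -0.3504, 0.096]
tool_rot: [-0.699, 0.699, -0.108, 0.109]
contact_force: [4.8, -2.1, -2.8]
gripper_width: 0.32
t 17.47 p [ 0.5364 -0.3504  0.096 ] yaw(toolx) -17.68 ydir [ 0.001 -0.    -1.   ] F [ 4.76 -2.08 -2.81] M [-0.55 -1.23 -0.09] w 0.32 q7 -0.01
```

```bash
python3 -m handwheel '-1 0 -.0004 0 0;-1 0 -.0004 0 0;-1 0 0 0 0;-1 0 0 0 0;-1 0 0 0 0;-1 0 0 0 0;-1 0 0 0 0;-1 0 0 0 0;-1 0 0 0 0;-1 0 0 0 0' 40
python3 -c "
from h import *
st()"
```

```text
t: 18.3
eef_pos: [0.5364, -0.3504, 0.0968]
tool_rot: [-0.699, 0.699, -0.108, 0.109]
contact_force: [5.1, -1.8, -2.8]
gripper_width: 0.321
t 18.3 p [ 0.5364 -0.3504  0.0968] yaw(toolx) -17.68 ydir [ 0.001 -0.    -1.   ] F [ 5.13 -1.84 -2.78] M [-0.53 -1.16 -0.04] w 0.321 q7 -0.01
```

```bash
python3 -m handwheel '-1 .0003 0 0 0;-1 .0003 0 0 0;-1 0 -.0004 0 0;-1 0 -.0004 0 0;-1 0 -.0004 0 0;-1 0 -.0004 0 0;-1 0 -.0004 0 0;-1 0 0 0 0;-1 0 0 0 0;-1 0 0 0 0' 40
python3 -c "
from h import *
st()"
```

```text
t: 19.13
eef_pos: [0.5365, -0.3504, 0.0987]
tool_rot: [-0.699, 0.699, -0.109, 0.109]
contact_force: [3.7, -1.8, -3.3]
gripper_width: 0.32
t 19.13 p [ 0.5365 -0.3504  0.0987] yaw(toolx) -17.68 ydir [ 0. -0. -1.] F [ 3.74 -1.79 -3.29] M [-0.46 -1.08  0.04] w 0.32 q7 -0.01
```

```bash
python3 -m handwheel '-1 .0003 0 0 0;-1 .0003 0 0 0;-1 0 -.0005 0 0;-1 0 -.0005 0 0;-1 0 -.0005 0 0;-1 0 -.0005 0 0;-1 0 -.0005 0 0;-1 0 -.0005 0 0;-1 0 0 0 0;-1 0 0 0 0' 40
python3 -c "
from h import *
st()"
```

```text
t: 19.97
eef_pos: [0.5367, -0.3505, 0.1016]
tool_rot: [0.699, -0.699, 0.109, -0.108]
contact_force: [1.2, -0.9, -1.4]
gripper_width: 0.317
t 19.97 p [ 0.5367 -0.3505  0.1016] yaw(toolx) -17.68 ydir [-0.001  0.    -1.   ] F [ 1.23 -0.89 -1.39] M [-0.17 -0.26  0.  ] w 0.317 q7 -0.01
```

Freed: only the weight is felt now. I'll lift on in steps.

```bash
python3 -m handwheel '-1 0 -.0006 0 0;-1 0 -.0008 0 0;-1 0 -.0008 0 0;-1 0 -.0008 0 0;-1 0 -.0008 0 0;-1 0 -.0008 0 0;-1 0 -.0008 0 0;-1 0 -.0008 0 0;-1 0 0 0 0;-1 0 0 0 0' 40
python3 -c "
from h import *
st()"
```

```text
t: 20.8
eef_pos: [0.5369, -0.3506, 0.1079]
tool_rot: [-0.699, 0.699, -0.109, 0.109]
contact_force: [-1.0, -0.4, -0.6]
gripper_width: 0.32
t 20.8 p [ 0.5369 -0.3506  0.1079] yaw(toolx) -17.68 ydir [-0. -0. -1.] F [-0.96 -0.44 -0.61] M [ 0.04 -0.01 -0.03] w 0.32 q7 -0.0
```

```bash
python3 -m handwheel '-1 0 -.001 0 0;-1 0 -.0015 0 0;-1 0 -.0015 0 0;-1 0 -.0015 0 0;-1 0 -.0015 0 0;-1 0 -.0015 0 0;-1 0 -.0015 0 0;-1 0 -.001 0 0;-1 0 0 0 0;-1 0 0 0 0' 40
python3 -c "
from h import *
st()"
```

```text
t: 21.63
eef_pos: [0.537, -0.3506, 0.1189]
tool_rot: [-0.699, 0.699, -0.109, 0.109]
contact_force: [-0.3, -0.1, -1.2]
gripper_width: 0.317
t 21.63 p [ 0.537  -0.3506  0.1189] yaw(toolx) -17.68 ydir [ 0. -0. -1.] F [-0.27 -0.15 -1.23] M [-0.02 -0.02 -0.  ] w 0.317 q7 0.0
```

```bash
python3 -m handwheel '-1 0 -.002 0 0;-1 0 -.004 0 0;-1 0 -.004 0 0;-1 0 -.004 0 0;-1 0 -.004 0 0;-1 0 -.004 0 0;-1 0 -.005 0 0;-1 0 -.006 0 0;-1 0 -.006 0 0;-1 0 -.002 0 0'
python3 -m handwheel '-1 0 -.01 0 0;-1 0 -.02 0 0;-1 0 -.02 0 0;-1 0 -.02 0 0;-1 0 -.02 0 0;-1 0 -.01 0 0;-1 0 0 0 0;-1 0 0 0 0;-1 0 0 0 0;-1 0 0 0 0'
python3 - <<'E'
from h import *
go([.4825,.212,.22]);c=cam('scene','s6.png')
a=cv2.imread('pics/s6.png')[150:270,230:380];cv2.imwrite('pics/s6c.png',cv2.resize(a,None,fx=5,fy=5,interpolation=2))
E
```

```text
t: 22.47
eef_pos: [0.5376, -0.3509, 0.1612]
tool_rot: [-0.698, 0.699, -0.108, 0.109]
contact_force: [-0.2, 0.1, -1.0]
gripper_width: 0.322
t: 23.3
eef_pos: [0.5362, -0.3502, 0.2581]
tool_rot: [0.699, -0.698, 0.11, -0.108]
contact_force: [0.4, -0.3, -1.5]
gripper_width: 0.318
t 23.3 p [ 0.5362 -0.3502  0.2581] yaw(toolx) -17.68 ydir [-0.002  0.001 -1.   ] F [ 0.45 -0.28 -1.52] M [-0.04  0.03 -0.  ] w 0.318 q7 0.05
-> tool shift mm [-221.8   39.   519.4]
```

View pics/s6c.png

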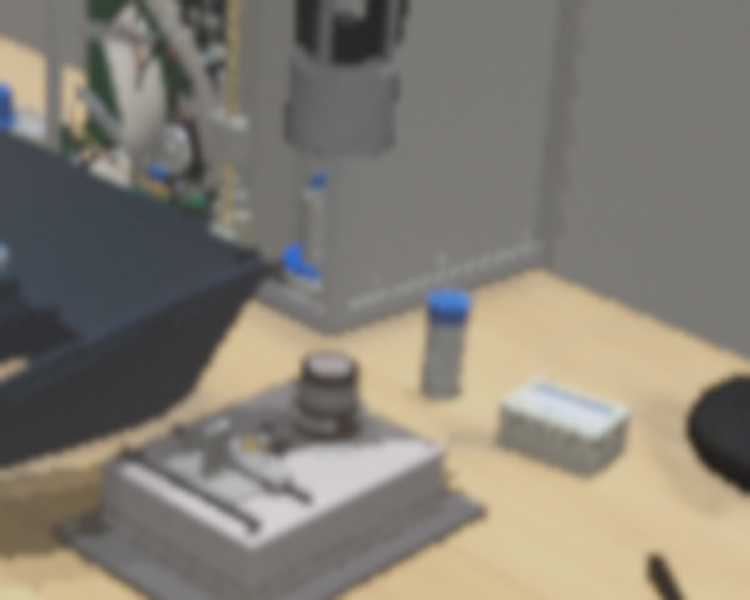

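```bash
python3 -m handwheel '-1 -.005 0 .012 0;-1 -.010 0 .0235 0;-1 -.0116 0 .0271 0;-1 -.0116 0 .0271 0;-1 -.0116 0 .0271 0;-1 -.0116 0 .0271 0;-1 -.0116 0 .0271 0;-1 -.0116 0 .0271 0;-1 -.0116 0 .0271 0;-1 -.0116 0 .0271 0'
python3 -m handwheel '-1 -.0116 0 .0271 0;-1 -.0116 0 .0271 0;-1 -.0116 0 .0271 0;-1 -.0116 0 .0271 0;-1 -.0116 0 .0271 0;-1 -.0116 0 .0271 0;-1 -.0116 0 .0271 0;-1 -.0116 0 .0271 0;-1 -.008 0 .018 0;-1 -.004 0 .009 0'
python3 - <<'E'
from h import *
go([.4825,.212,.2])
E
```

```text
t: 24.18
eef_pos: [0.5099, -0.0751, 0.2595]
tool_rot: [-0.699, 0.699, -0.109, 0.108]
contact_force: [-0.4, -0.1, -1.3]
gripper_width: 0.317
t: 25.02
eef_pos: [0.4832, 0.1906, 0.2597]
tool_rot: [0.699, -0.699, 0.107, -0.107]
contact_force: [-0.2, 0.4, -0.4]
gripper_width: 0.322
t 25.02 p [0.4832 0.1906 0.2597] yaw(toolx) -17.39 ydir [-0.001  0.001 -1.   ] F [-0.2   0.37 -0.43] M [0.   0.01 0.01] w 0.322 q7 -0.96
-> tool shift mm [-7.  59.7 20.2]
```

```bash
python3 -m handwheel '-1 -.002 .01 .006 0;-1 -.002 .01 .006 0;-1 -.002 .01 .006 0;-1 -.001 .01 .002 0;-1 0 .01 0 0;-1 0 .01 0 0;-1 0 0 0 0;-1 0 0 0 0;-1 0 0 0 0;-1 0 0 0 0'
python3 - <<'E'
from h import *
Ws=[]
for i in range(6): c=cam('top','t7.png');Ws.append(c['W'])
W=np.nanmedian(Ws,0);z=W[...,2];np.save('top7.npy',W)
go([.4825,.212,.1])
m=np.zeros(z.shape,bool);m[180:215,285:315]=1;m&=(z>.065);print('cart',m.sum(),W[m].mean(0),np.median(z[m]),np.percentile(z[m],[25,75]))
d=np.zeros(z.shape,bool);d[196:206,303:320]=1;d&=(abs(z-.048)<.006);print('deck',np.median(z[d]))
m=np.zeros(z.shape,bool);m[190:230,120:170]=1;m&=(z>.12)&(z<.18);print('can',m.sum(),W[m].mean(0) if m.any() else 0)
print(np.array2string((W[205,100:175,2]*1000).round(),max_line_width=200)); print(W[205,120:175:5,1])
b=cv2.imread('pics/t7.png')
cv2.imwrite('pics/t7c.png',np.hstack([cv2.resize(b[180:250,100:180],(480,420),interpolation=2),cv2.resize(b[180:240,275:325],(320,420),interpolation=2)]))
E
```

```text
t: 25.85
eef_pos: [0.485, 0.2078, 0.2004]
tool_rot: [0.699, -0.698, 0.108, -0.109]
contact_force: [0.4, 0.6, -1.1]
gripper_width: 0.319
t 26.15 p [0.4846 0.2079 0.2001] yaw(toolx) -17.68 ydir [ 0.001  0.    -1.   ] F [ 0.43  0.1  -0.88] M [ 0.08  0.01 -0.  ] w 0.32 q7 -1.05
-> tool shift mm [ -3.3 100.1   3.3]
cart 75 [ 0.53485152 -0.34909851  0.08497508] 0.08636023800148153 [0.08558179 0.08734557]
deck 0.047837047956345136
can 21 [0.4781884  0.18505733 0.16864034]
[594. 599. 603. 606. 608. 613. 616. 617. 620. 622. 622. 625. 625. 629. 629. 632. 632. 634. 631. 634. 633. 634. 636. 635. 633. 634. 633. 632. 633. 631. 630. 630. 629. 626. 624. 620. 615. 612. 604.
 217. 213. 205. 195. 197. 199. 199. 181. 167.  -0.   3.   0.   0.   2.  -1.   5.   6.   3.   0.  35.  16.   1.  -4.   5.   2.  -4.  -2.  72.  74.  65.  52.  48.  52.  51.  53.  54.]
[0.13944705 0.12729152 0.11640587 0.10715429 0.19487008 0.18173017
 0.20923151 0.18912094 0.17118676 0.15280118 0.12486682]
```

View pics/t7c.png

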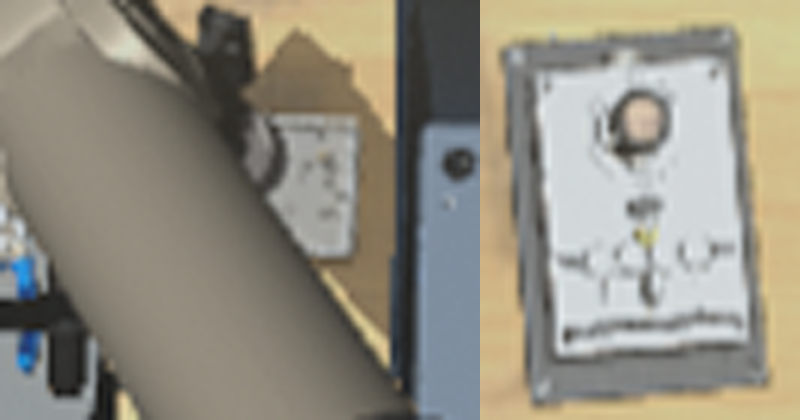

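```bash
python3 -m handwheel '-1 -.0015 0 .0015 0;-1 -.0015 .01 .0015 0;-1 0 .015 0 0;-1 0 .02 0 0;-1 0 .02 0 0;-1 0 .015 0 0;-1 0 .01 0 0;-1 0 0 0 0;-1 0 0 0 0;-1 0 0 0 0'
python3 - <<'E'
from h import *
go([.4825,.212,.055]);c=cam('scene','s8.png');t=cam('top','t8.png')
p=proj(c,[.48,.21,.06])[0].astype(int);print(p)
a=cv2.imread('pics/s8.png')[max(p[1]-35,0):p[1]+35,max(p[0]-45,0):p[0]+45];b=cv2.imread('pics/t8.png')[180:240,110:180]
cv2.imwrite('pics/s8c.png',np.hstack([cv2.resize(a,(450,350),interpolation=2),cv2.resize(b,(350,300),interpolation=2,).copy() if 0 else cv2.resize(b,(350,350),interpolation=2)]))
E
```

```text
t: 26.98
eef_pos: [0.483, 0.2121, 0.1105]
tool_rot: [0.699, -0.698, 0.108, -0.109]
contact_force: [0.2, -0.1, -1.6]
gripper_width: 0.319
t 26.98 p [0.483  0.2121 0.1105] yaw(toolx) -17.67 ydir [ 0.001  0.001 -1.   ] F [ 0.25 -0.12 -1.65] M [-0.03  0.02  0.02] w 0.319 q7 -1.15
-> tool shift mm [-0.5 55.5 -0.3]
[183 178]
```

View pics/s8c.png

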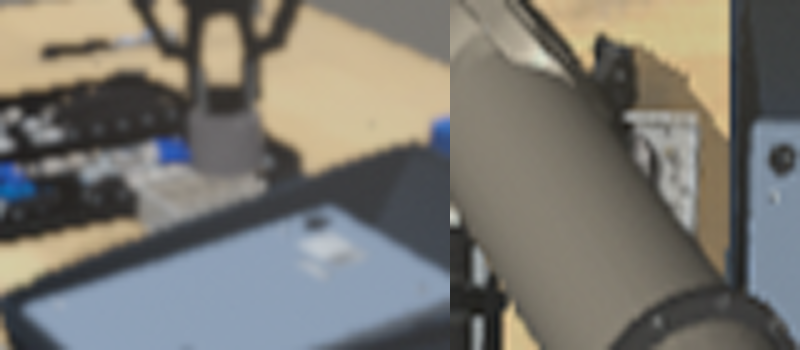

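```bash
python3 -m handwheel '-1 0 .006 0 0;-1 0 .01 0 0;-1 0 .01 0 0;-1 0 .01 0 0;-1 0 .008 0 0;-1 0 .006 0 0;-1 0 .004 0 0;-1 0 .002 0 0;-1 0 0 0 0;-1 0 0 0 0'
python3 -m handwheel '-1 0 .0008 0 0;-1 0 .0008 0 0;-1 0 .0008 0 0;-1 0 .0008 0 0;-1 0 .0008 0 0;-1 0 .0008 0 0;-1 0 .0008 0 0;-1 0 .0004 0 0;-1 0 0 0 0;-1 0 0 0 0'
python3 -c "
from h import *
st()"
```

```text
t: 27.92
eef_pos: [0.4827, 0.2118, 0.0539]
tool_rot: [0.699, -0.699, 0.109, -0.109]
contact_force: [-0.6, -0.3, -1.6]
gripper_width: 0.32
t: 28.75
eef_pos: [0.4825, 0.2116, 0.0478]
tool_rot: [-0.699, 0.699, -0.109, 0.109]
contact_force: [-0.4, -0.7, -1.9]
gripper_width: 0.316
t 28.75 p [0.4825 0.2116 0.0478] yaw(toolx) -17.68 ydir [-0. -0. -1.] F [-0.41 -0.68 -1.89] M [-0.01 -0.07  0.01] w 0.316 q7 -1.22
```

```bash
python3 -m handwheel '-1 0 .0003 0 0;-1 0 .0003 0 0;-1 0 .0003 0 0;-1 0 .0003 0 0;-1 0 .0002 0 0;-1 0 0 0 0;-1 0 0 0 0;-1 0 0 0 0;-1 0 0 0 0;-1 0 0 0 0'
python3 -c "
from h import *
st()"
```

```text
t: 29.58
eef_pos: [0.4826, 0.2117, 0.0467]
tool_rot: [0.699, -0.699, 0.109, -0.109]
contact_force: [-2.0, -0.5, 5.5]
gripper_width: 0.317
t 29.58 p [0.4826 0.2117 0.0467] yaw(toolx) -17.68 ydir [ 0.  0. -1.] F [-2.02 -0.48  5.46] M [-0.16  0.32 -0.03] w 0.317 q7 -1.22
```

```bash
python3 -m handwheel '-.3 0 -.0003 0 0;-.25 0 0 0 0;-.15 0 0 0 0;-.05 0 0 0 0;0 0 0 0 0;0 0 0 0 0;0 0 0 0 0;0 0 -.003 0 0;0 0 -.006 0 0;0 0 -.008 0 0'
python3 -m handwheel '0 0 -.015 0 0;0 0 -.02 0 0;0 0 -.02 0 0;0 0 -.02 0 0;0 0 -.02 0 0;0 0 -.02 0 0;0 0 -.02 0 0;0 0 -.02 0 0;0 0 0 0 0;0 0 0 0 0'
python3 - <<'E'
from h import *
go([.4825,-.1,.25]);c=cam('scene','s9.png')
a=cv2.imread('pics/s9.png')[143:213,138:228]
cv2.imwrite('pics/s9c.png',cv2.resize(a,(720,560),interpolation=2))
E
```

```text
t: 30.42
eef_pos: [0.4823, 0.2115, 0.064]
tool_rot: [-0.699, 0.699, -0.109, 0.108]
contact_force: [-0.1, 0.3, -1.2]
gripper_width: 0.503
t: 31.25
eef_pos: [0.4832, 0.212, 0.2205]
tool_rot: [0.699, -0.698, 0.108, -0.11]
contact_force: [0.7, -0.2, -1.1]
gripper_width: 0.498
t 31.25 p [0.4832 0.212  0.2205] yaw(toolx) -17.68 ydir [ 0.003  0.001 -1.   ] F [ 0.73 -0.24 -1.08] M [-0.01  0.06 -0.01] w 0.498 q7 -1.04
-> tool shift mm [  94.2  -29.8 -297.4]
```

View pics/s9c.png

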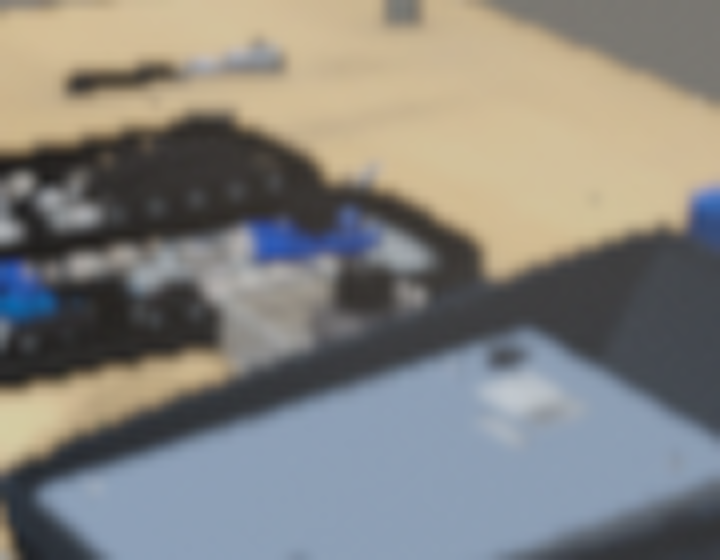

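```bash
python3 -m handwheel '0 .005 -.003 -.015 0;0 .0094 -.003 -.0297 0;0 .0094 -.003 -.0297 0;0 .0094 -.003 -.0297 0;0 .0094 -.003 -.0297 0;0 .0094 -.003 -.0297 0;0 .0094 -.003 -.0297 0;0 .0094 -.003 -.0297 0;0 .005 0 -.015 0;0 0 0 0 0'
python3 - <<'E'
from h import *
Ws=[]
for i in range(8): c=cam('top','t10.png');Ws.append(c['W'])
W=np.nanmedian(Ws,0);z=W[...,2];W0=np.load('top.npy')
st()
def box(v0,v1,u0,u1,lo,hi,n,WW=W):
    m=np.zeros(z.shape,bool);m[v0:v1,u0:u1]=1;m&=(WW[...,2]>lo)&(WW[...,2]<hi)
    print(n,m.sum(),WW[m].mean(0).round(4) if m.any() else '',np.median(WW[m][:,2]).round(4) if m.any() else '');return m
box(180,215,285,315,.08,.1,'cart');box(205,235,290,310,.07,.09,'tab')
box(190,230,125,165,.058,.075,'knob');box(190,230,125,165,.040,.05,'cantop')
for n,WW in(('before',W0),('after',W)):
    m=box(197,225,125,162,.029,.038,'tray '+n,WW);print(cv2.minAreaRect(np.float32(WW[m][:,:2])*1000))
    box(150,167,278,292,.03,.08,'vial '+n,WW);box(150,170,297,318,.02,.05,'fuse '+n,WW)
b=cv2.imread('pics/t10.png')
cv2.imwrite('pics/t10c.png',np.hstack([cv2.resize(b[180:240,105:175],(400,350),interpolation=2),cv2.resize(b[140:250,270:370],(350,350),interpolation=2)]))
E
```

```text
t: 32.13
eef_pos: [0.4815, -0.0428, 0.2416]
tool_rot: [-0.698, 0.699, -0.112, 0.11]
contact_force: [0.0, -0.7, -0.2]
gripper_width: 0.504
t 32.53 p [ 0.4825 -0.037   0.2426] yaw(toolx) -17.57 ydir [-0.  0. -1.] F [-1.4  -0.18 -0.35] M [ 0.04 -0.01  0.01] w 0.498 q7 -0.46
cart 66 [ 0.5365 -0.3499  0.086 ] 0.0859
tab 5 [ 0.451  -0.3579  0.0792] 0.0791
knob 58 [0.4801 0.2127 0.0638] 0.0638
cantop 111 [0.4797 0.2107 0.0436] 0.0437
tray before 110 [0.4846 0.2204 0.0332] 0.0332
((482.6077575683594, 233.27139282226562), (128.2957305908203, 84.25958251953125), 88.86968231201172)
vial before 51 [ 0.6843 -0.2932  0.0614] 0.0645
fuse before 198 [ 0.691  -0.3847  0.0297] 0.03
tray after 117 [0.4826 0.2163 0.0335] 0.0337
((482.8442687988281, 233.36514282226562), (127.42121887207031, 84.38186645507812), 88.59955596923828)
vial after 51 [ 0.6843 -0.2932  0.0611] 0.064
fuse after 198 [ 0.6911 -0.3847  0.0295] 0.0298
```

View pics/t10c.png

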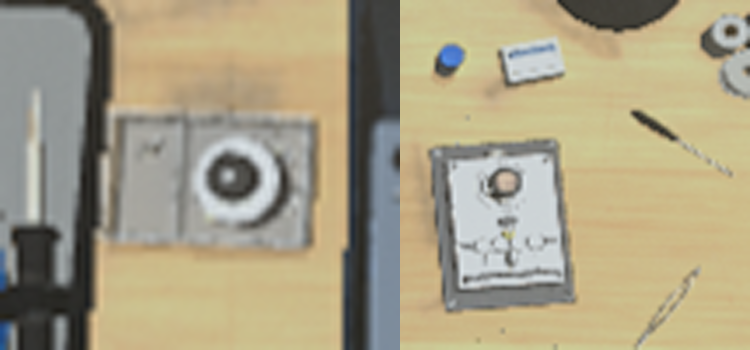

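```bash
python3 -c "
from h import *
print(bot.hand_in())"
```

```text
the job is handed in; nothing more can be done
None
```

I did the job in the order asked and handed it in at about t = 32.5 s; no verdict was reported.

**Shutter:** I closed the fingers on the push tab and pushed it about 18 mm, so that it clicked into the middle stop. The last picture shows the tab at (0.451, -0.358), where the middle stop should be.

**Can:** I gripped the knob and turned the can anticlockwise in three steps. It was blocked at 32° and 50°, and came free at about 67°.

**Lift:** The can went up with only its own weight on the wrist. It is now upright in the large bay, centred at about (0.480, 0.212). Its top measures 43.7 mm above the bench, where 44 mm is expected.

**Other things:** The tray, vial and fuse box have not moved, within 1 mm. I checked the tweezers only by eye in the last picture.

**Less certain:**
- The first lift test, at 32°, read 14 N in total, or about 12.5 N of pull on the cartridge. That is slightly above the 12 N it is sure to hold against.
- I then lowered the can back onto the deck, pressing with only 2.8 N, so I did not press the cartridge home deliberately.
- The cartridge top measured 86.0 to 86.4 mm above the bench. That fits it being home, but the camera is only good to about 1 mm and I had to assume the thickness of the can's top.

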